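# Fit the window plate on a coin display frame and hold it down for the screw

## Task

Fit the aluminium window plate onto the wooden coin frame: keeping its tongue end low, tuck the tongue under the lip of the frame and slide the plate along, its other end riding on the dowel pin hidden under it, until it drops over the pin. Then press it down flush on the frame against the sprung coin bed and finish while holding it pressed down, so that I can put the screw in; leave the pen tin, the slabs and the loupe where they are.

Things in the scene. Friction and masses are not known exactly. Their poses are not given: they have to be found in the camera images.
- frame: Dark wooden coin frame, fixed, on a 2 mm desk mat (mat top z = 0.002). Origin: centre of its underside; x along its length from pin end to lip end, z up. Foot 236 x 76 x 10 mm; on it a body 210 x 46 mm whose top rims, the seat for the plate, are 26 mm above the origin. In x (mm): pin -83, flush brass screw insert -60, cork coin bed -48 to +60, lip +70 to +88.
- seat (a point): Point at seat height on the frame's centre line where the plate's origin comes to lie when it is fully seated (frame x = -5 mm, y = 0, z = 26); seated, the plate's axes are parallel to the frame's.
- pin (a point): Foot of the steel dowel pin, on its axis at seat height (28 mm above the table). The pin is 8 mm thick, stands 8 mm above the seat and has a bullet nose: its top 3 mm taper to 4 mm.
- lip (a point): Point on the slot floor (seat height) straight below the lip's edge, on the centre line: frame x = +70 mm. The lip is a strip 60 mm wide, 5 mm thick, its underside 9.5 mm above this floor. The slot under it opens toward -x, is 18 mm deep to the end wall (x = +88), and cheeks close its sides at y = -21 and +21 mm.
- bed (a point): Middle of the top edge, at the pin end, of the cork coin bed (34 mm wide, holds three coins; axes tilt with it). Hinged at frame x = +60 mm, at seat height; a spring lifts this end 3 mm above the seat. An unpressed plate on the pin lies on the bed, its hole about 4 mm above the seat; pressing it flush takes about 8 to 12 N at its middle and it rises again when let go.
- plate: Loose aluminium plate 180 x 52 x 12 mm, 0.17-0.34 kg, flat on the mat, right way up. Origin: centre of its underside; x along it toward the tongue, z up. Full section x -90 to +71 mm; tongue +71 to +90. Three round through windows, 27 mm, at x -25, +9, +43; small dark screw hole on top at -55. Graspable across its 52 mm width. Over 35 mm short of its seat, a window is over the pin.
- plate_hole (a point): Centre of the mouth of the locating hole, on the plate's underside (plate x = -78 mm), not visible from above: blind, 10 mm diameter, 10 mm deep, 1.5 mm chamfer.
- plate_tip (a point): Middle of the tongue's end edge, on the underside (plate x = +90 mm). The tongue is 36 mm wide and 5 mm thick, flush with the underside. It enters the slot with the plate sloping down toward it by about 2 to 8 degrees; level, the plate cannot pass both over the pin and under the lip. Seated, the tongue is 15 mm under the lip, 3 mm short of the end wall.
- pen_tin: Bystander: red tin with pens and scissors, 75 mm across, 102 mm tall (pens and scissors to about 170). Origin: centre of its underside.
- slabs: Bystander: stack of three clear grey coin slabs, 65 x 90 x 27 mm. Origin: centre of its underside.
- loupe: Bystander: black upright eye loupe, 38 mm across, 42 mm tall. Origin: centre of its underside.
Things that resemble listed ones, but are neither listed nor needed, are in the scene too. Several things look just like the frame: the one meant starts nearest to the robot's base.

How it is judged:
On the way, in this order (a step that is already met when the one before it is completed fails the run):
1. the tongue is under the lip while the other end of the plate is still up on the pin, not yet dropped (x of plate_tip in the frame of frame above 0.073 m and z of plate_tip in the frame of frame between 0.023 and 0.0315 m and z of plate_hole in the frame of frame above 0.0322 m and y of plate_hole in the frame of frame between -0.015 and 0.015 m), for 0.1 s.
2. the plate has dropped over the pin (horizontal distance between plate_hole and pin below 0.003 m and z of plate_hole in the frame of frame below 0.0315 m and x of plate_tip in the frame of frame above 0.079 m), for 0.1 s.
At the end, for the whole second after the job is handed in: Plate flush and at rest: hole over the pin (2.5 mm), underside within 1.3 mm of the seat at the hole and 1.8 mm at the tongue, tongue under the lip, in line with the frame (0.05 rad), fingers still holding it down (over 3 N on the plate); let go, it would spring up (horizontal distance between plate_hole and pin below 0.0025 m and z of plate_hole in the frame of frame below 0.0273 m and z of plate_tip in the frame of frame below 0.0278 m and x of plate_tip in the frame of frame above 0.079 m and angle between the x axis of plate and the x axis of frame, either way round below 0.05 rad and contact force between the fingers and plate above 3 N and linear speed of plate below 0.01 m/s); the arm keeps its last pose, push and grip.
It fails at once if the pen tin is pushed away or tipped (distance of pen_tin from where it was at the start of the episode above 0.02 m or angle between pen_tin's own z axis and vertical above 0.4 rad).
It fails at once if the slabs are pushed away (distance of slabs from where it was at the start of the episode above 0.02 m).
It fails at once if the loupe is pushed away or tipped (distance of loupe from where it was at the start of the episode above 0.02 m or angle between loupe's own z axis and vertical above 0.4 rad).
It also fails if it takes over 38 s, if anything falls off the work surface, if the arm or the gripper's body presses on something with over 40 N, if the wrist force passes 120 N, or if a joint passes its speed limit or range.

## Robot

A 6-joint arm with a two-finger parallel gripper is mounted at the origin on the work surface. World frame = base frame: x ahead of the robot, y to its left, z up, the work surface at z = 0. Lengths are in m, angles in rad, forces in N, time in s.
With the tool pointing down it reaches from about 0.3 to 0.875 m from the base axis. Payload 6.4 kg.
Tool frame: the origin (TCP) lies at the very end of the fingers, on their centre line; the grasp point (between the pads) lies 19 mm behind it; z points along the fingers, y is the line along which they close (so a half turn about z gives the same grasp; the last joint's range is limited). The gripper opens to 85 mm and grips with 20 to 120 N. Pads are 22 mm wide; open, the fingers measure 114 mm over their backs; the gripper's body (76 mm by 85 mm) begins 54 mm behind the grasp point. The pads swing forward as they close: fully open they stand 13 mm farther back than shut.
Start: joints at [-1.425, 0.181, 1.607, -0, 1.354, -0.206], TCP at [0.198, -0.54, 0.231] pointing down, gripper open.
Joint ranges: [-2.99, 2.99], [-0.89, 2.07], [0.3, 2.58], [-1.14, 4.28], [0, 2.63], [-3.12, 3.12]. Speed limits (rad/s): [2.57, 2.57, 3.01, 3.14, 3.14, 3.14].

## Interface

Orientations are given as a unit quaternion [w, x, y, z].
In Python, from bench import ctrl, camera, calibration, order, outline_of gives the robot as it stands.
- The arm moves only by the tool move_arm, never from a script. Its argument "series" is a list that holds one entry, the list of rows, each a list of 5 numbers: the opening, from 0 (shut) to 1 (fully open), then the shift along the tool's x, y, z in mm, then the turn about the tool's z in rad. A call has exactly 10 rows; each row is the pose to reach, as a shift and turn from the pose commanded when the call began, along the tool's axes at that moment; what a row does not reach only later rows make up. A row lasts 1/12 s, in which the tool goes at most 41.7 mm and 7.16 degrees, less where a joint would pass 70% of its speed; a pose out of reach is approached as far as the arm can. A call with a gripper value outside its range is refused whole. The fingers move at their own pace and stop on an object; the grip force is fixed at half the most. Time passes only in rows, so rows that repeat a pose let the fingers close, or fill a call up. It gives the time, the measured TCP pose, the force, the opening and the grip force at its end, in the units of the state.
- ctrl.get_obs(): the state, without advancing time (a new reading comes with each control period).
- camera(name): name is "scene" or "top" or "wrist"; returns (picture, depth): 400x640x3 uint8, blue, green, red; 400x640 float32, m along the optical axis (not along the pixel's ray), 0 where there is no reading.
- calibration(name): a dict with "intrinsics" (3x3 intrinsics, pixels), "rvec" (rotation vector, rad) and "tvec" (3), from world to camera coordinates, as OpenCV has them. Camera axes: x right, y down, z forward; pixel columns grow to the right and rows downward; lengths in m; the calibration is good to about 2 mm. The wrist camera is an equidistant fisheye: a pixel r from the principal point sees the ray r / f radians off the axis. A picture is of the moment at which its call begins: read the wrist's pose just before it. calibration takes no time and is no camera call; for the wrist camera it gives the pose at the moment of the call.
- order.hand_in(): hands the job in; it is judged then, once.
Trained networks look in the newest picture that a camera, given by its name, has taken for a name from the list of things; names that differ only in an ending like _2 or _b are one class to them, and where a whole thing is asked for, a point or a joint stands for the part that bears it (a point fixed in the world has none). Each returns a list of dicts, best first, with "conf" (0 to 1); they miss things now and then, are a little off and sometimes report something else, mostly with a low value. They report only what shows in the picture. A call takes as long as a camera call. They do not tell look-alikes from the thing itself.
- outline_of(target, camera): "region" (400x640 bool, what is visible of it) and "bbox" ([centre column, centre row, width, height] in pixels, round what is visible of it).
The state is a dict: "time_s": time; "q": joint angles; "dq": joint speeds; "joint_efforts": joint torques, N m; "eef_pos": TCP position; "eef_rot": TCP orientation; "wrist_force": force on the tool from outside, world axes, zero at the start; "torque": the same for the moment, N m; "opening": opening from 0.0 (shut) to 1.0 (fully open); "grasp_force": force on a finger pad.
Only numpy, scipy, OpenCV 4.12 (cv2) and the standard library are available. Lean on these libraries where they do the work, as an engineer would, in place of code of your own. Each camera call takes 0.05 s, during which the arm holds its last target. There are 200 camera calls.

## Working session

There is one attempt and no reset: what is moved stays moved. The work goes in short steps, Python scripts to look and compute and a tool call to move; the robot and the scene stay as the last step left them, time stands still between calls to the robot, and variables do not carry over. Pictures are saved under pics/ and viewed, at most 10 in all, crops included, and the job is handed in when it is done.

Besides the shell and the picture viewer there is one more tool, called as name(argument=value, ...) on one line, values as JSON. move_arm: Moves the arm, as the interface text tells. Its arguments: {"type":"object","properties":{"series":{"type":"array","items":{"type":"array","items":{"type":"array","items":{"type":"number"}}}}},"required":["series"]}

```bash
ls; mkdir -p pics
cat > h.py <<'E'
import numpy as np, cv2
from bench import ctrl, camera, calibration, order, outline_of
def K(name):
    c=calibration(name); R=cv2.Rodrigues(np.array(c["rvec"],float))[0]
    return np.array(c["intrinsics"]),R,np.array(c["tvec"],float).ravel()
def cloud(name,depth,cal=None):
    k,R,t=cal or K(name); v,u=np.mgrid[:400,:640]
    x=(u-k[0,2])/k[0,0]; y=(v-k[1,2])/k[1,1]
    if name=="wrist":
        r=np.hypot(x,y)+1e-9; s=np.tan(r)/r; x=x*s; y=y*s
    P=np.stack([x*depth,y*depth,depth],-1)
    return (P-t)@R
def rect(P):
    r=cv2.minAreaRect((P[:,:2]*1000).astype(np.float32)); return r
E
python3 - <<'E'
from h import *
o=ctrl.get_obs(); print({k:np.round(v,3).tolist() for k,v in o.items()})
for n in ["top","scene"]:
    im,d=camera(n); cv2.imwrite(f"pics/{n}0.png",im); np.save(f"pics/{n}d.npy",d)
    C=cloud(n,d)
    for t in ["frame","plate","pen_tin","slabs","loupe"]:
        for r in outline_of(t,n):
            m=r["region"]&(d>0); 
            if m.sum()<5: continue
            P=C[m]; print(n,t,round(r["conf"],2),np.round(r["bbox"]),np.round(np.median(P,0),3),"z95",np.round(np.percentile(P[:,2],95),3),np.round(rect(P)[0],0),np.round(rect(P)[1],0),round(rect(P)[2]))
E
```

```text
pics
{'time_s': 0.0, 'q': [-1.425, 0.182, 1.608, -0.0, 1.354, -0.206], 'dq': [0.0, -0.001, 0.002, 0.002, 0.001, 0.001], 'joint_efforts': [-0.001, -44.488, -35.133, -0.0, 0.009, -0.0], 'eef_pos': [0.198, -0.539, 0.23], 'eef_rot': [-0.001, 0.985, 0.175, 0.0], 'wrist_force': [0.532, 0.101, 0.081], 'torque': [-0.05, -0.001, -0.006], 'grasp_force': 0.0, 'opening': 1.001}
top frame 0.86 [434. 161.  63.  80.] [ 0.731 -0.344  0.027] z95 0.043 [ 737. -351.] [237.  84.] 25
top frame 0.86 [222. 170.  31.  82.] [0.717 0.282 0.027] z95 0.043 [724. 289.] [232.  81.] 5
top frame 0.65 [377. 238.  44.  85.] [ 0.507 -0.167  0.028] z95 0.044 [ 511. -171.] [235.  77.] 9
top plate 0.64 [271. 232.  27.  64.] [0.521 0.134 0.014] z95 0.018 [530. 135.] [182.  57.] 5
top pen_tin 0.94 [478. 233.  40.  28.] [ 0.507 -0.416  0.104] z95 0.153 [ 514. -457.] [ 84. 131.] 15
top slabs 0.93 [181. 246.  36.  24.] [0.496 0.388 0.029] z95 0.033 [497. 395.] [ 71. 103.] 3
top loupe 0.66 [332. 145.  16.  17.] [ 0.779 -0.043  0.044] z95 0.048 [791. -42.] [56. 35.] 1
scene frame 0.81 [243. 307. 102.  60.] [ 0.759 -0.348  0.027] z95 0.043 [ 734. -338.] [243.  98.] 24
scene frame 0.75 [252. 223.  80.  51.] [ 0.54  -0.178  0.028] z95 0.044 [ 516. -158.] [235.  99.] 8
scene frame 0.65 [417. 191.  79.  45.] [0.753 0.273 0.027] z95 0.044 [731. 295.] [237.  98.] 5
scene plate 0.79 [334. 182.  51.  36.] [0.532 0.135 0.014] z95 0.018 [526. 138.] [199.  70.] 2
scene plate 0.26 [253. 224.  79.  50.] [ 0.538 -0.178  0.028] z95 0.044 [ 515. -164.] [239.  88.] 8
scene pen_tin 0.87 [161. 247.  40.  64.] [ 0.535 -0.435  0.087] z95 0.15 [ 434. -408.] [ 84. 245.] 73
scene slabs 0.58 [386. 144.  32.  18.] [0.509 0.383 0.028] z95 0.033 [496. 393.] [94. 80.] 89
scene loupe 0.76 [353. 251.  13.  19.] [ 0.793 -0.047  0.042] z95 0.047 [786. -40.] [33. 40.] 47
scene loupe 0.42 [252. 222.  82.  53.] [ 0.539 -0.178  0.028] z95 0.044 [ 515. -164.] [239.  88.] 8
```

Run:
```python
import cv2
a=cv2.imread("pics/top0.png")[185:295,240:410]; cv2.imwrite("pics/c1.png",cv2.resize(a,None,fx=4.7,fy=4.7,interpolation=cv2.INTER_CUBIC)[:,:800])
```

```text
(no output)
```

View pics/c1.png

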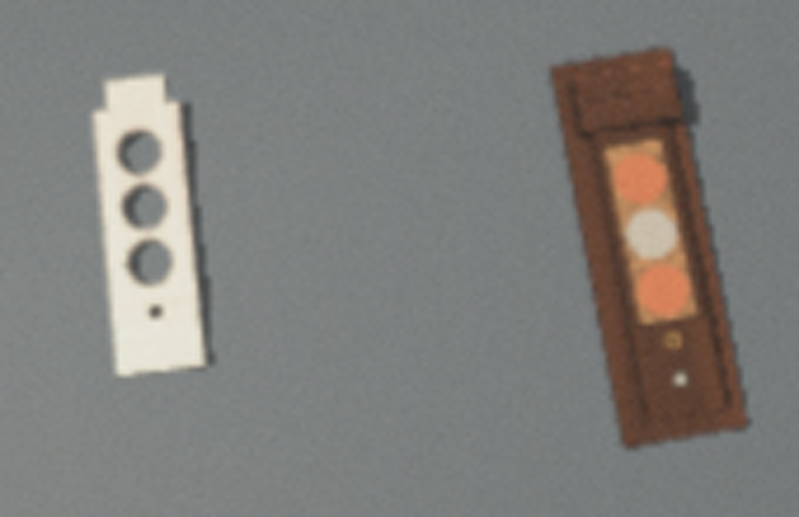

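The crop shows the plate (left, tongue up at crop 135,90) and the target frame (right, lip at 630,90, pin at 680,380). Both point roughly along world +x, turned a few degrees left.

```bash
cat >> h.py <<'E'
from scipy.spatial.transform import Rotation as Ro
def tool():
    o=ctrl.get_obs(); q=o["eef_rot"]; return np.array(o["eef_pos"]),Ro.from_quat([q[1],q[2],q[3],q[0]]).as_matrix()
def delta(target_xyz,yaw):
    p,R=tool(); s=R.T@(np.array(target_xyz)-p)*1000
    y0=np.arctan2(R[1,0],R[0,0]); print("tool yaw",round(y0,4),"shift mm",np.round(s,1),"turn",round(-(yaw-y0),4))
E
python3 - <<'E'
from h import *
k,R,t=K("wrist"); p,T=tool(); print(k); c=-R.T@t
print("cam in tool mm",np.round(T.T@(c-p)*1000,1),"cam axes in tool",np.round(T.T@R.T,3))
delta([0.511-0.0,-0.171,0.22],np.radians(9)); delta([.53,.135,.2],np.radians(5))
E
```

```text
[[309.70691629   0.         323.69547095]
 [  0.         309.70691629 201.75210435]
 [  0.           0.           1.        ]]
cam in tool mm [  83.4   -0.7 -142. ] cam axes in tool [[ 0.    -0.946 -0.324]
 [ 1.     0.    -0.001]
 [ 0.001 -0.324  0.946]]
tool yaw 0.3518 shift mm [ 420.8 -238.4   11.3] turn 0.1947
tool yaw 0.3518 shift mm [ 544.1 -519.1   31.3] turn 0.2645
```

move_arm(series=[[[1, 42, -24, 1, 0.02], [1, 84, -48, 2, 0.04], [1, 126, -71, 3, 0.06], [1, 168, -95, 4, 0.08], [1, 210, -119, 6, 0.1], [1, 252, -143, 7, 0.12], [1, 294, -167, 8, 0.14], [1, 336, -190, 9, 0.16], [1, 378, -214, 10, 0.18], [1, 421, -238, 11, 0.195]]])

```text
time_s: 1.43
eef_pos: [0.4689, -0.2205, 0.2221]
eef_rot: [0.0, 0.997, 0.078, 0.0]
wrist_force: [0.2, -1.2, 0.5]
opening: 1.0
grasp_force: 0.0
```

```bash
cat >> h.py <<'E'
def look(tag,names):
    cal=K("wrist"); p,T=tool(); im,d=camera("wrist"); cv2.imwrite(f"pics/{tag}.png",im)
    C=cloud("wrist",d,cal); np.savez(f"pics/{tag}.npz",d=d,C=C,p=p,T=T)
    for n in names:
        for r in outline_of(n,"wrist"):
            m=r["region"]&(d>0)
            if m.sum()<50: continue
            P=C[m]; print(n,round(r["conf"],2),np.round(r["bbox"]),np.round(np.median(P,0),4),"rect",np.round(rect(P),1) if 0 else rect(P))
    return im,d,C
E
python3 - <<'E'
from h import *
im,d,C=look("w1",["frame","bed","pin"])
delta([0.511-0.0,-0.171,0.22],np.radians(9))
for lo,hi in [(.009,.016),(.025,.031),(.038,.046)]:
    m=(C[...,2]>lo)&(C[...,2]<hi)&(np.hypot(C[...,0]-.51,C[...,1]+.17)<.14)&(d>0); print(lo,m.sum(),rect(C[m]),np.median(C[m][:,2]))
E
```

```text
frame 0.94 [286. 126.  66. 199.] [ 0.5209 -0.1705  0.0275] rect ((511.78021240234375, -166.8133087158203), (241.37135314941406, 79.68382263183594), 8.309109687805176)
frame 0.86 [473.  37.  74.  75.] [ 0.6671 -0.3658  0.0253] rect ((672.624267578125, -376.7449951171875), (92.0629653930664, 81.94418334960938), 22.049055099487305)
frame 0.66 [25. 27. 50. 53.] [0.6594 0.271  0.0189] rect ((662.6495971679688, 342.8055419921875), (217.4589080810547, 94.47645568847656), 78.51656341552734)
bed 0.88 [285. 126.  37.  96.] [ 0.5201 -0.1679  0.0291] rect ((518.8880615234375, -166.70700073242188), (108.2323989868164, 35.98334884643555), 8.4054594039917)
bed 0.56 [22.  6. 28. 10.] [0.6926 0.3023 0.0261] rect ((696.67822265625, 326.517822265625), (124.47356414794922, 15.627878189086914), 77.41261291503906)
pin 0.97 [286. 126.  70. 200.] [ 0.5207 -0.1706  0.0275] rect ((511.5621032714844, -167.62142944335938), (241.37879943847656, 78.14757537841797), 8.309109687805176)
pin 0.96 [26. 26. 51. 52.] [0.659  0.27   0.0183] rect ((662.7808837890625, 342.758544921875), (217.30966186523438, 94.63610076904297), 78.6313705444336)
pin 0.58 [474.  36.  73.  69.] [ 0.6662 -0.3659  0.0246] rect ((674.8443603515625, -378.0766906738281), (94.6818618774414, 84.02758026123047), 24.536941528320312)
tool yaw 0.1603 shift mm [ 50.1 -42.8   1.6] turn 0.0032
0.009 4372 ((513.3955078125, -168.02578735351562), (235.11399841308594, 76.81745147705078), 8.309109687805176) 0.011434070348786346
0.025 6060 ((512.6162719726562, -168.6294403076172), (209.81642150878906, 53.23471450805664), 6.26079797744751) 0.028058802693704955
0.038 1887 ((599.8035278320312, -154.77618408203125), (35.969627380371094, 60.150665283203125), 8.562543869018555) 0.04179172141686199
```

View pics/w1.png

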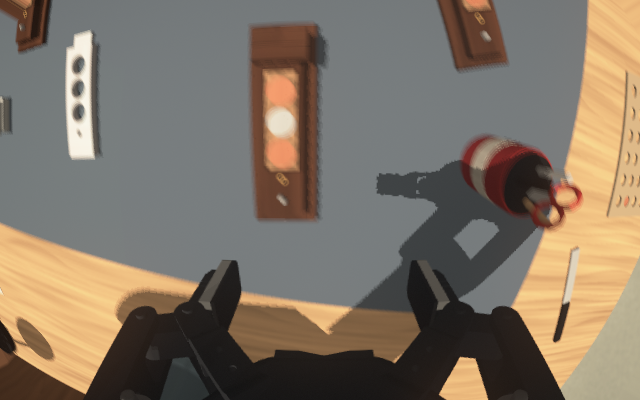

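The wrist view shows the target frame at (285,125) with its lip up and its pin at (282,200), the plate at (82,95), and the pen tin at right (510,180). It agrees with the networks: the frame centre is about (0.513, -0.168) and its yaw about 8.5°.

move_arm(series=[[[1, 4, -15, 24, 0.004], [1, 8, -30, 48, 0.008], [1, 12, -45, 72, 0.012], [1, 12, -45, 72, 0.012], [1, 12, -45, 72, 0.012], [1, 12, -45, 72, 0.012], [1, 12, -45, 72, 0.012], [1, 12, -45, 72, 0.012], [1, 12, -45, 72, 0.012], [1, 12, -45, 72, 0.012]]])

```text
time_s: 2.47
eef_pos: [0.473, -0.1767, 0.1505]
eef_rot: [0.0, 0.997, 0.072, 0.001]
wrist_force: [0.8, 0.1, -0.0]
opening: 0.999
grasp_force: 0.0
```

```bash
cat >> h.py <<'E'
def frame_fit(C,d,c):
    # fit foot, body, lip rects near c -> frame origin, yaw
    near=(np.hypot(C[...,0]-c[0],C[...,1]-c[1])<.14)&(d>0)
    for lo,hi in [(.005,.05),(.009,.016),(.025,.031),(.038,.047)]:
        m=near&(C[...,2]>lo)&(C[...,2]<hi); m=cv2.morphologyEx(m.astype(np.uint8),cv2.MORPH_OPEN,np.ones((3,3)))>0
        print(lo,m.sum(),np.round(np.hstack(rect(C[m])),2),np.median(C[m][:,2]).round(4))
E
python3 - <<'E'
from h import *
im,d,C=look("w2",["frame","bed"])
p,T=tool(); print(p,np.arctan2(T[1,0],T[0,0]))
frame_fit(C,d,(.513,-.168))
E
```

```text
frame 0.93 [533.  41.  75.  83.] [ 0.6655 -0.3625  0.0231] rect ((674.4769897460938, -380.8677978515625), (92.2464599609375, 90.1727523803711), 23.704551696777344)
frame 0.92 [17. 30. 34. 61.] [0.6487 0.2681 0.0106] rect ((650.8609008789062, 308.79302978515625), (149.2997589111328, 88.47673034667969), 77.08353424072266)
frame 0.82 [321. 139.  85. 244.] [ 0.5247 -0.1669  0.0276] rect ((511.5890197753906, -168.283203125), (243.66122436523438, 79.1661605834961), 8.643148422241211)
bed 0.91 [542.   8.  29.  12.] [ 0.7007 -0.3615  0.0298] rect ((701.0750732421875, -361.91326904296875), (14.628177642822266, 35.212867736816406), 23.727401733398438)
bed 0.6 [323. 140.  42. 123.] [ 0.5217 -0.1669  0.0291] rect ((519.2889404296875, -167.0051727294922), (107.271728515625, 34.085792541503906), 8.667217254638672)
[ 0.47271248 -0.17614666  0.14993967] 0.14469181544748413
0.005 19346 [ 513.88 -168.12  234.62   76.65    8.65] 0.0276
0.009 6104 [ 513.87 -168.09  234.67   76.52    8.71] 0.0114
0.025 9079 [ 496.4  -170.85  176.47   46.61    8.69] 0.028
0.038 3141 [ 599.62 -155.01   35.79   59.93    8.16] 0.0418
```

View pics/w2.png

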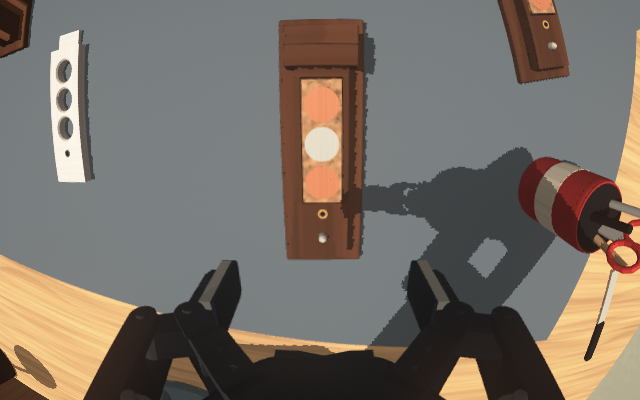

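The view shows the target frame with its lip edge at row 68, bed (322,140), insert (322,214) and pin (322,238). The depth fit puts the origin at (0.5139, -0.1681) with yaw 0.151. Next I look at the plate from the same relative pose.

move_arm(series=[[[1, 8, -38, 0, 0.01], [1, 16, -76, 0, 0.02], [1, 24, -114, 0, 0.03], [1, 32, -152, 0, 0.04], [1, 39, -190, 0, 0.05], [1, 46, -228, 0, 0.057], [1, 54, -266, 0, 0.057], [1, 62, -302, 0, 0.057], [1, 62, -302, 0, 0.057], [1, 62, -302, 0, 0.057]]])

```text
time_s: 3.45
eef_pos: [0.4901, 0.1338, 0.1497]
eef_rot: [0.0, 0.999, 0.046, -0.0]
wrist_force: [-0.7, -0.1, -0.0]
opening: 1.002
grasp_force: 0.0
```

```bash
cat >> h.py <<'E'
def plate_fit(C,d,c,lo=.011,hi=.019,r=.11):
    m=(np.hypot(C[...,0]-c[0],C[...,1]-c[1])<r)&(d>0)&(C[...,2]>lo)&(C[...,2]<hi)
    m=cv2.morphologyEx(m.astype(np.uint8),cv2.MORPH_OPEN,np.ones((3,3)))>0
    print("plate",m.sum(),np.round(np.hstack(rect(C[m])),2),np.median(C[m][:,2]).round(4)); return m
E
python3 - <<'E'
from h import *
im,d,C=look("w3",["plate"])
p,T=tool(); print(p,np.arctan2(T[1,0],T[0,0]))
plate_fit(C,d,(.53,.135))
E
```

```text
plate 0.78 [326. 143.  64. 190.] [0.5278 0.1364 0.0134] rect ((529.9744873046875, 136.64248657226562), (184.27462768554688, 53.51190948486328), 5.585653305053711)
[0.49024845 0.13161097 0.14957103] 0.08852679998780318
plate 7585 [522.3  135.82 162.32  53.05   5.71] 0.0135
```

move_arm(series=[[[1, 20, -1, 36, -0.01], [1, 41, -1.5, 72, -0.01], [1, 41, -1.5, 105, -0.01], [1, 41, -1.5, 130, -0.01], [1, 41, -1.5, 145, -0.01], [1, 41, -1.5, 149, -0.01], [1, 41, -1.5, 149, -0.01], [0.7, 41, -1.5, 149, -0.01], [0.4, 41, -1.5, 149, -0.01], [0.3, 41, -1.5, 149, -0.01]]])

```text
time_s: 4.38
eef_pos: [0.5326, 0.1366, 0.0024]
eef_rot: [0.0, 0.999, 0.049, 0.002]
wrist_force: [-0.2, -11.6, 11.7]
opening: 0.604
grasp_force: 8.5
```

move_arm(series=[[[0.3, 0, 0, 0, 0], [0.3, 0, 0, 0, 0], [0.3, 0, 0, 0, 0], [0.3, 0, 0, 0, 0], [0.3, 0, 0, 0, 0], [0.3, 0, 0, -3, 0], [0.3, 0, 0, -10, 0], [0.3, 0, 0, -25, 0], [0.3, 0, 0, -45, 0], [0.3, 0, 0, -70, 0]]])

```text
time_s: 5.22
eef_pos: [0.5294, 0.137, 0.0705]
eef_rot: [-0.0, 0.999, 0.049, -0.002]
wrist_force: [1.1, -0.1, -2.9]
opening: 0.587
grasp_force: 63.1
```

Run:
```python
from h import *
im,d,C=look("w4",["plate"])
p,T=tool(); print(p,np.arctan2(T[1,0],T[0,0]),ctrl.get_obs()["wrist_force"],ctrl.get_obs()["opening"],ctrl.get_obs()["grasp_force"])
```

```text
plate 0.92 [324. 221. 121. 272.] [0.5603 0.141  0.0806] rect ((515.7665405273438, 136.48130798339844), (214.67074584960938, 85.82964324951172), 5.786469459533691)
plate 0.52 [596. 243.  89. 200.] [ 0.5314 -0.1444  0.0217] rect ((516.4890747070312, -181.32420349121094), (234.05477905273438, 108.12002563476562), 8.669604301452637)
[0.53429471 0.13726106 0.07514492] 0.09812516308184231 [ 0.90985828 -0.66994566 -2.03826797] 0.5856757606158657 63.19617033004761
```

View pics/w4.png

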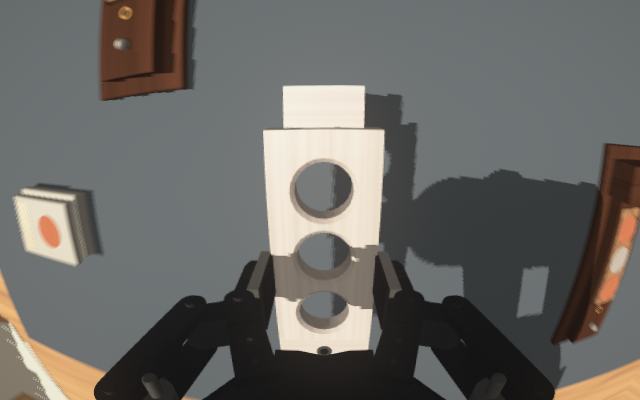

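The plate is held level between the pads at the middle window, with its tongue end at (323,86). I'll measure its pose in the tool frame now that the arm is at rest.

```bash
cat >> h.py <<'E'
def held(tag):
    cal=K("wrist"); p,T=tool(); im,d=camera("wrist"); cv2.imwrite(f"pics/{tag}.png",im)
    Q=(cloud("wrist",d,cal)-p)@T*1000   # tool-frame mm
    best=outline_of("plate","wrist"); best=[b for b in best if 250<b["bbox"][0]<400][0]
    m=(cv2.erode(best["region"].astype(np.uint8),np.ones((3,3)))>0)&(d>0)
    f=m&(Q[...,0]>20)&(abs(Q[...,1])<40); P=Q[f]
    top=P[(P[:,0]>20)&(P[:,0]<68)]
    zm=np.median(top[:,2]); top=top[abs(top[:,2]-zm)<5]
    A=np.c_[top[:,:2],np.ones(len(top))]; a=np.linalg.lstsq(A,top[:,2],rcond=None)[0]
    res=P[:,2]-np.c_[P[:,:2],np.ones(len(P))]@a
    main=P[abs(res)<2]; ton=P[(res>4.5)&(res<10)]
    e=[]
    for x in np.arange(24,66,4):
        s=main[abs(main[:,0]-x)<2][:,1]; e.append([x,s.min(),s.max()])
    e=np.array(e); mid=np.polyfit(e[:,0],(e[:,1]+e[:,2])/2,1)
    tx=np.percentile(ton[:,0],99); 
    print("tool",p.round(4),np.arctan2(T[1,0],T[0,0]).round(4),"top z=%.2f slope dz/dx=%.4f roll %.4f"%(a[2],a[0],a[1]),"yaw in tool %.4f y0 %.2f"%(mid[0],mid[1]),"width",np.median(e[:,2]-e[:,1]).round(1),"shoulder x %.1f tip x %.1f"%(np.percentile(main[:,0],99.5),tx),"tongue y",np.percentile(ton[:,1],[1,99]).round(1),"tongue z res",np.median(ton[:,2]-np.c_[ton[:,:2],np.ones(len(ton))]@a).round(2))
    o=ctrl.get_obs(); print(o["time_s"],np.round(o["wrist_force"],1),round(o["opening"],3),round(o["grasp_force"],1))
E
python3 - <<'E'
from h import *
held("w5")
E
```

```text
tool [0.5343 0.1373 0.0751] 0.0981 top z=-10.11 slope dz/dx=-0.0047 roll 0.0007 yaw in tool 0.0048 y0 -1.08 width 51.1 shoulder x 70.6 tip x 89.3 tongue y [-18.   16.7] tongue z res 7.01
5.4167 [-0.4 -0.1 -3.3] 0.585 63.2
```

move_arm(series=[[[0.3, -6, 22, 0, -0.005], [0.3, -15, 60, 0, -0.01], [0.3, -25, 98, 0, -0.02], [0.3, -35, 136, 0, -0.03], [0.3, -45, 174, 0, -0.04], [0.3, -54, 212, 0, -0.05], [0.3, -63, 250, 0, -0.05], [0.3, -72, 282, 0, -0.05], [0.3, -77, 304, 0, -0.05], [0.3, -77, 304, 0, -0.05]]])

```text
time_s: 6.25
eef_pos: [0.4829, -0.1771, 0.0695]
eef_rot: [0.0, 0.997, 0.072, -0.001]
wrist_force: [1.1, -0.2, -3.3]
opening: 0.583
grasp_force: 63.5
```

Run:
```python
from h import *
held("w6"); held("w7")
delta([.4874,-.173,.045],.148)
d=np.load  # lip check
cal=K("wrist"); im,dd=camera("wrist"); C=cloud("wrist",dd,cal)
m=(dd>0)&(C[...,2]>.038)&(C[...,2]<.047)&(np.hypot(C[...,0]-.6,C[...,1]+.155)<.05); print(m.sum(),rect(C[m]))
```

```text
tool [ 0.4829 -0.1771  0.0695] 0.1435 top z=-10.14 slope dz/dx=-0.0042 roll 0.0010 yaw in tool -0.0004 y0 -0.80 width 51.3 shoulder x 70.7 tip x 89.2 tongue y [-18.3  16.7] tongue z res 7.0
6.35 [-0.3  0.2 -3.3] 0.589 63.5
tool [ 0.4829 -0.1733  0.0692] 0.1453 top z=-10.15 slope dz/dx=-0.0041 roll 0.0015 yaw in tool -0.0042 y0 -0.77 width 51.0 shoulder x 70.6 tip x 89.2 tongue y [-18.1  16.3] tongue z res 7.05
6.45 [ 0.1  0.3 -3.4] 0.588 63.5
tool yaw 0.1481 shift mm [ 4.   1.8 24.4] turn 0.0001
6693 ((599.612060546875, -155.18946838378906), (35.23148727416992, 60.7369270324707), 8.492058753967285)
```

View pics/w7.png

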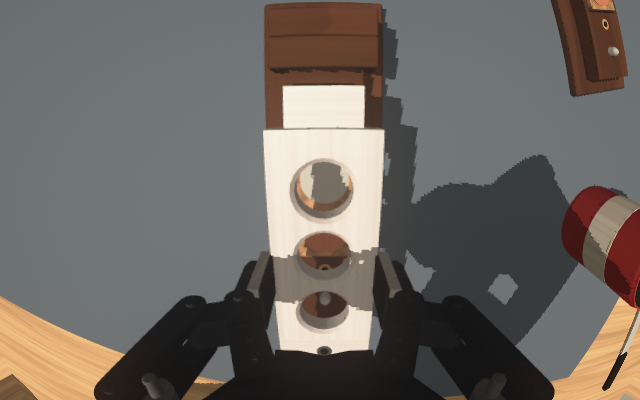

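The tongue end (323,86) lines up with the lip, which spans columns 265–381 (centre 323). The pin shows through the rear window at (323,298). I'll check that the pose has settled.

Run:
```python
from h import *
for i in range(3):
    camera("wrist"); o=ctrl.get_obs(); print(o["time_s"],np.round(o["eef_pos"],4),np.round(o["dq"],3)); 
delta([.4874,-.173,.042],.148)
```

```text
6.55 [ 0.4838 -0.1716  0.07  ] [ 0.005 -0.006 -0.006  0.     0.001 -0.002]
6.6 [ 0.484  -0.1718  0.0702] [-0.001 -0.004 -0.004 -0.001 -0.001 -0.004]
6.65 [ 0.4841 -0.172   0.0704] [-0.003 -0.004 -0.003 -0.002  0.     0.   ]
tool yaw 0.1495 shift mm [ 3.1  1.5 28.4] turn 0.0015
```

move_arm(series=[[[0.3, 0, 0, 6, 0], [0.3, 0, 0, 14, 0], [0.3, 0, 0, 22, 0], [0.3, 0, 0, 28, 0], [0.3, 0, 0, 31, 0], [0.3, 0, 0, 33, 0], [0.3, 0, 0, 33, 0], [0.3, 0, 0, 33, 0], [0.3, 0, 0, 33, 0], [0.3, 0, 0, 33, 0]]])

```text
time_s: 7.48
eef_pos: [0.4845, -0.1734, 0.0381]
eef_rot: [0.0, 0.997, 0.074, 0.0]
wrist_force: [0.6, 0.3, -2.6]
opening: 0.587
grasp_force: 63.5
```

Run:
```python
from h import *
held("w8")
delta([.4874,-.173,.038],.148)
```

```text
tool [ 0.4845 -0.1734  0.0381] 0.1478 top z=-10.12 slope dz/dx=-0.0049 roll 0.0010 yaw in tool 0.0060 y0 -1.11 width 50.9 shoulder x 70.6 tip x 88.9 tongue y [-17.9  16.2] tongue z res 7.06
7.5833 [ 0.8 -0.4 -2.1] 0.586 63.5
tool yaw 0.1477 shift mm [ 3.1  0.1 -0. ] turn -0.0003
```

move_arm(series=[[[0.3, 0, 0, 1, 0], [0.3, 0, 0, 2, 0], [0.3, 0, 0, 3, 0], [0.3, 0, 0, 4, 0], [0.3, 0, 0, 5, 0], [0.3, 0, 0, 5, 0], [0.3, 0, 0, 5, 0], [0.3, 0, 0, 5, 0], [0.3, 0, 0, 5, 0], [0.3, 0, 0, 5, 0]]])

```text
time_s: 8.42
eef_pos: [0.4849, -0.1734, 0.0338]
eef_rot: [0.0, 0.997, 0.074, 0.001]
wrist_force: [-0.5, 1.9, 8.1]
opening: 0.586
grasp_force: 64.7
```

Run:
```python
from h import *
held("w9")
```

```text
Traceback (most recent call last):
  File "h.py", line 43, in held
    best=outline_of("plate","wrist"); best=[b for b in best if 250<b["bbox"][0]<400][0]
                                           ~~~~~~~~~~~~~~~~~~~~~~~~~~~~~~~~~~~~~~~~~^^^
IndexError: list index out of range
```

Run:
```python
s=open("h.py").read()
a=s.index('    best=outline_of("plate","wrist")'); b=s.index('    top=P[(P[:,0]>20)')
s=s[:a]+'''    f=(im.min(-1)>120)&(d>0)&(Q[...,0]>20)&(Q[...,0]<110)&(abs(Q[...,1])<32)&(Q[...,2]<12)&(Q[...,2]>-18); P=Q[f]
'''+s[b:]
s=s.replace('zm=np.median(top[:,2])','zm=np.median(top[:,2])')
open("h.py","w").write(s)
from h import *
held("w10")
```

```text
tool [ 0.4848 -0.1735  0.0338] 0.1479 top z=-10.24 slope dz/dx=0.0482 roll 0.0029 yaw in tool -0.0019 y0 -0.85 width 51.9 shoulder x 70.3 tip x 89.4 tongue y [-18.5  16.7] tongue z res 6.99
8.5667 [-1.   1.6  7.5] 0.587 64.7
```

The plate is tilted about 2.8° with the tongue down and its rear end on the pin. Next I slide it in under the lip.

move_arm(series=[[[0.3, 2, 0, 0, 0], [0.3, 4, 0, 0, 0], [0.3, 6, 0, 0, 0], [0.3, 8, 0, 0, 0], [0.3, 10, 0, 0, 0], [0.3, 12, 0, 0, 0], [0.3, 14, 0, 0, 0], [0.3, 16, 0, 0, 0], [0.3, 17, 0, 0, 0], [0.3, 17, 0, 0, 0]]])

```text
time_s: 9.4
eef_pos: [0.4999, -0.1711, 0.0332]
eef_rot: [0.0, 0.997, 0.074, -0.001]
wrist_force: [-6.4, -1.3, 9.7]
opening: 0.592
grasp_force: 64.7
```

```bash
cat >> h.py <<'E'
def inframe(off=(-.3,-.85)):
    p,T=tool(); q=p*1000; q=q+T[:,:2]@np.array(off); d=q[:2]-[513.9,-168.1]; c,s=np.cos(.1513),np.sin(.1513)
    print("plate origin in frame x %.1f (seat -5) y %.1f yaw %.4f"%(c*d[0]+s*d[1],-s*d[0]+c*d[1],np.arctan2(T[1,0],T[0,0])-.1513),"underside z~%.1f"%(q[2]-1.8-2))
E
python3 - <<'E'
from h import *
held("w11"); inframe()
E
```

```text
tool [ 0.4999 -0.1711  0.0332] 0.1484 top z=-10.30 slope dz/dx=0.0428 roll 0.0030 yaw in tool -0.0035 y0 -0.76 width 51.9 shoulder x 70.5 tip x 83.4 tongue y [-18.4  16.7] tongue z res 6.93
9.45 [-5.9 -0.8  8.5] 0.587 64.7
plate origin in frame x -14.5 (seat -5) y 0.0 yaw -0.0028 underside z~29.4
```

move_arm(series=[[[0.3, 1, 0, 0, 0], [0.3, 2, 0, 0, 0], [0.3, 3, 0, 0, 0], [0.3, 4, 0, 0, 0], [0.3, 5, 0, 0, 0], [0.3, 6, 0, 0, 0], [0.3, 7, 0, 0, 0], [0.3, 8, 0, 0, 0], [0.3, 8, 0, 0, 0], [0.3, 8, 0, 0, 0]]])

```text
time_s: 10.28
eef_pos: [0.5087, -0.1692, 0.0323]
eef_rot: [-0.0, 0.997, 0.074, -0.0]
wrist_force: [0.5, -0.2, -3.5]
opening: 0.582
grasp_force: 63.5
```

Run:
```python
from h import *
held("w12"); inframe()
```

```text
tool [ 0.5087 -0.1692  0.0323] 0.1479 top z=-10.22 slope dz/dx=-0.0027 roll 0.0025 yaw in tool 0.0026 y0 -0.98 width 52.0 shoulder x 70.7 tip x 74.5 tongue y [-18.6  16.5] tongue z res 6.9
10.3333 [-0.7 -0.1 -3.3] 0.589 63.5
plate origin in frame x -5.6 (seat -5) y 0.5 yaw -0.0034 underside z~28.5
```

move_arm(series=[[[0.3, 0, 0, 0.5, 0], [0.3, 0, 0, 1, 0], [0.3, 0, 0, 1.5, 0], [0.3, 0, 0, 2, 0], [0.3, 0, 0, 2.5, 0], [0.3, 0, 0, 3, 0], [0.3, 0, 0, 3.5, 0], [0.3, 0, 0, 4, 0], [0.3, 0, 0, 4, 0], [0.3, 0, 0, 4, 0]]])

```text
time_s: 11.17
eef_pos: [0.5088, -0.1694, 0.0294]
eef_rot: [-0.0, 0.997, 0.074, -0.0]
wrist_force: [-3.7, 2.5, 9.1]
opening: 0.586
grasp_force: 64.7
```

Run:
```python
from h import *
held("w13"); inframe()
```

```text
tool [ 0.5088 -0.1694  0.0294] 0.1479 top z=-10.36 slope dz/dx=0.0032 roll 0.0017 yaw in tool -0.0003 y0 -0.89 width 52.0 shoulder x 70.7 tip x 74.1 tongue y [-18.6  16.5] tongue z res 6.87
11.2167 [-3.5  2.5  8.4] 0.583 64.7
plate origin in frame x -5.5 (seat -5) y 0.3 yaw -0.0034 underside z~25.6
```

move_arm(series=[[[0.3, 0, 0, 0.5, 0], [0.3, 0, 0, 1, 0], [0.3, 0, 0, 1.5, 0], [0.3, 0, 0, 2, 0], [0.3, 0, 0, 2.5, 0], [0.3, 0, 0, 3, 0], [0.3, 0, 0, 3, 0], [0.3, 0, 0, 3, 0], [0.3, 0, 0, 3, 0], [0.3, 0, 0, 3, 0]]])

```text
time_s: 12.05
eef_pos: [0.5088, -0.1695, 0.0288]
eef_rot: [-0.0, 0.997, 0.074, -0.0]
wrist_force: [-14.5, 7.3, 33.1]
opening: 0.587
grasp_force: 67.1
```

Run:
```python
from h import *
held("w14"); inframe()
```

```text
tool [ 0.5088 -0.1695  0.0288] 0.1482 top z=-10.42 slope dz/dx=-0.0041 roll 0.0012 yaw in tool 0.0026 y0 -1.01 width 51.9 shoulder x 70.6 tip x 74.0 tongue y [-18.6  16.7] tongue z res 7.04
12.1 [-14.6   7.1  31.4] 0.584 67.1
plate origin in frame x -5.5 (seat -5) y 0.3 yaw -0.0030 underside z~25.0
```

Run:
```python
from h import *
held("w15"); inframe()
cal=K("wrist"); im,d=camera("wrist"); C=cloud("wrist",d,cal)*1000; D=C[...,:2]-[513.9,-168.1]; c,s=np.cos(.1513),np.sin(.1513)
x=c*D[...,0]+s*D[...,1]; y=-s*D[...,0]+c*D[...,1]
z=lambda a,b,w0,w1:np.median(C[...,2][(d>0)&(x>a)&(x<b)&(abs(y)>w0)&(abs(y)<w1)]).round(2)
print("lip",z(74,86,0,25),"plate front",z(58,64,0,22),"plate mid",z(18,24,0,22),"rim/foot",z(40,60,30,36))
```

```text
tool [ 0.5088 -0.1695  0.0288] 0.1483 top z=-10.41 slope dz/dx=-0.0039 roll 0.0012 yaw in tool 0.0007 y0 -0.94 width 51.9 shoulder x 70.6 tip x 74.0 tongue y [-18.6  16.6] tongue z res 6.97
12.15 [-14.4   7.   32.1] 0.585 67.1
plate origin in frame x -5.5 (seat -5) y 0.3 yaw -0.0030 underside z~25.0
lip 41.96 plate front 39.47 plate mid 39.49 rim/foot 11.54
```

View pics/w15.png

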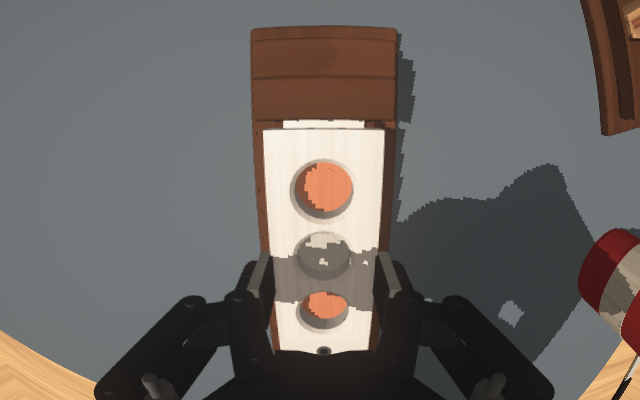

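The tongue is under the lip (edge at row 121) and the three coins line up under the windows. The plate top is level and 2.5 mm below the lip top, which is the flush height.

```bash
python3 -c "
from bench import order; print(order.hand_in())"
```

```text
the job is handed in; nothing more can be done
None
```

The window plate is on the frame with its tongue under the lip and its hole over the pin; I handed the job in at about 12 s with the gripper still pressing it flush at roughly 32 N, ready for the screw, though no verdict came back.

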